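Refit the program knob on a washer console

TASK

The washing machine's console lies face up on the worktop with its program knob off. Take the cream knob, hold it over the brass blade-shaped shaft on the console, turn it until its slot lines up with the blade and press it down until it drops fully home, flat on the console, then let go. Leave the charcoal knob and the orange detergent bottle where they stand.

Things in the scene. Friction and masses are not known exactly. Their poses are not given: they have to be found in the camera images.
- knob_center (a point): Centre, 25 mm above the underside, of the cream knob: an oblong block 60 mm long (x axis), 30 mm wide (y), 50 mm tall, about 70 g, upright and loose on the worktop, a blue line along its top. Grip it across the 30 mm. In its underside is a centred slot 36 mm long (x), 15 mm wide (y), 28 mm deep, which fits the shaft either way round.
- shaft_tip (a point): Top centre of the fixed brass shaft on the dark console: an upright blade 26 mm long (its x axis), 8 mm thick (y), 24 mm high, rounded on top, at an angle that varies; it does not turn. The console (fixed, 150 x 360 mm) has its flat face 24 mm below this point, 50 mm above the worktop; its nearest end is 90 mm to the left. A knob fully home is flat on the face, its centre 1 mm above this point.
- spare_center (a point): Centre (25 mm above its underside) of a bystander: the charcoal knob with a white line on top, same outer size as the cream one but without a slot, loose on the worktop.
- detergent_center (a point): Centre (100 mm up) of a bystander: an orange detergent bottle with a red cap, 84 mm across, 200 mm tall, standing loose on the worktop.
Mind the look-alikes: they are no part of the job. Of the things that look like the part that bears knob_center, the largest one is meant.

How it is judged (in metres and radians):
At the end, for the whole second after the job is handed in: The cream knob is let go, fully home on the shaft: centre within 12 mm of the shaft axis and within 6 mm of the height of its tip, long axis within 25 degrees of the blade, upright within 7 degrees. Charcoal knob and bottle are within 30 mm of where they began (horizontal distance between knob_center and shaft_tip below 0.012 m and z of knob_center in the frame of shaft_tip between -0.006 and 0.006 m and angle between the x axis of knob_center and the x axis of shaft_tip, either way round below 0.44 rad and angle between knob_center's own z axis and vertical below 0.12 rad and distance of each of spare_center, detergent_center from where it was at the start of the episode below 0.03 m); the robot touches nothing.
It fails at once if the charcoal knob is moved from its place (distance of spare_center from where it was at the start of the episode above 0.03 m).
It fails at once if the detergent bottle is moved or knocked over (distance of detergent_center from where it was at the start of the episode above 0.03 m).
It also fails if it takes over 45 s, if anything falls off the work surface, if the arm or the gripper's body presses on something with over 40 N, if the wrist force passes 120 N, or if a joint passes its speed limit or range.

ROBOT

A 6-joint arm with a two-finger parallel gripper is mounted at the origin on the work surface. World frame = base frame: x ahead of the robot, y to its left, z up, the work surface at z = 0. Lengths are in mm, angles in rad, forces in N, time in s.
With the tool pointing down it reaches from about 350 to 975 mm from the base axis. Payload 17.4 kg.
Tool frame: the origin (TCP) lies on the centre line of the jaws, within the pads' length; the fingertips stand 8 mm ahead of it and the grasp point (between the pads) lies 11 mm behind it; z points along the fingers, y is the line along which they close (so a half turn about z gives the same grasp; the last joint's range is limited). The gripper opens to 85 mm and grips with 20 to 120 N. Pads are 22 mm wide; open, the fingers measure 114 mm over their backs; the gripper's body (76 mm by 85 mm) begins 54 mm behind the grasp point. The pads swing forward as they close: fully open they stand 13 mm farther back than shut.
Start: joints at [-1.283, 0.116, 1.442, -0, 1.584, -0.038], TCP at [216.036, -639.501, 239.303] pointing down, gripper open.
Joint ranges: [-2.83, 2.83], [-0.83, 2.19], [0.07, 2.5], [-1.14, 4.28], [0.01, 3], [-2.97, 2.97]. Speed limits (rad/s): [1.89, 1.89, 2.22, 3.14, 3.14, 3.14].

INTERFACE

Orientations are given as a unit quaternion [w, x, y, z].
In Python, from workcell import read_state, read_camera, camera_params, job_done gives the robot as it stands.
- The arm moves only by the tool carry_out, never from a script. Its argument "series" is a list of rows, each a list of 3 entries, a list of its own where there are three numbers: the opening, from 0 (shut) to 1 (fully open), then the shift along the tool's x, y, z in mm, then the turn about the tool's z in degrees. In form: [[grip, [dx, dy, dz], roll], ...]. A call has 1 to 5 rows; each row is the pose to reach, as a shift and turn from the pose commanded when the call began, along the tool's axes at that moment; what a row does not reach only later rows make up. A row lasts 1/8 s, in which the tool goes at most 62.5 mm and 10.7 degrees, less where a joint would pass 70% of its speed; a pose out of reach is approached as far as the arm can. A call with a gripper value outside its range is refused whole. The fingers move at their own pace and stop on an object; the grip force is fixed at half the most. Time passes only in rows, so rows that repeat a pose let the fingers close. It gives the time, the measured TCP pose, the force, the opening and the grip force at its end, in the units of the state.
- read_state(): the state, without advancing time (a new reading comes with each control period).
- read_camera(name): name is "scene" or "top" or "wrist"; returns the picture (420x560x3 uint8, red, green, blue); there is no depth.
- camera_params(name): a dict with "fx", "fy", "cx", "cy" (pixels), "D" ([k1, k2, p1, p2, k3] as OpenCV has them; the pictures are not rectified), "R" (3x3) and "t" (3): a world point X has camera coordinates R X + t; the wrist camera has in their place "hand_eye" (4x4, takes a point from camera to tool coordinates, whose origin is the TCP and whose axes are the flange's). Camera axes: x right, y down, z forward; pixel columns grow to the right and rows downward; lengths in mm; the calibration is good to about 2 mm. A picture is of the moment at which its call begins: read the wrist's pose just before it. camera_params takes no time and is no camera call.
- job_done(): hands the job in; it is judged then, once.
The state is a dict: "time": time; "qpos": joint angles; "dq": joint speeds; "joint_torque": joint torques, N m; "ee_pos": TCP position; "eef_rot": TCP orientation; "force": force on the tool from outside, world axes, zero at the start; "torque": the same for the moment, N m; "width": finger opening in mm; "finger_force": force on a finger pad.
Only numpy, scipy, OpenCV 4.12 (cv2) and the standard library are available. Lean on these libraries where they do the work, as an engineer would, in place of code of your own. Each camera call takes 0.05 s, during which the arm holds its last target. There are 200 camera calls.

## Working session

There is one attempt and no reset: what is moved stays moved. The work goes in short steps, Python scripts to look and compute and a tool call to move; the robot and the scene stay as the last step left them, time stands still between calls to the robot, and variables do not carry over. Pictures are saved under pics/ and viewed, at most 10 in all, crops included, and the job is handed in when it is done.

Besides the shell and the picture viewer there is one more tool, called after ">>>" as name(argument=value, ...) on one line, values as JSON. carry_out: Moves the arm, as the interface text tells. Its arguments: {"type":"object","properties":{"series":{"type":"array"}},"required":["series"]}

```bash
mkdir -p pics
cat > h.py <<'E'
import numpy as np, cv2
from workcell import *
from scipy.spatial.transform import Rotation as Ro
def snap(n,f):
    im=read_camera(n); cv2.imwrite('pics/'+f,im[:,:,::-1]); return im
def cam(n,s=None):
    p=camera_params(n); K=np.array([[p['fx'],0,p['cx']],[0,p['fy'],p['cy']],[0,0,1]]); D=np.array(p['D'],float)
    if 'R' in p: R=np.array(p['R']);t=np.array(p['t'])
    else:
        H=np.array(p['hand_eye']); w,x,y,z=s['eef_rot']; Rt=Ro.from_quat([x,y,z,w]).as_matrix()
        Rc=Rt@H[:3,:3]; c=Rt@H[:3,3]+np.array(s['ee_pos']); R=Rc.T; t=-Rc.T@c
    return K,D,R,t
def px2w(c,uv,z):
    K,D,R,t=c; u=cv2.undistortPoints(np.array([[uv]],float),K,D)[0,0]
    d=R.T@np.array([u[0],u[1],1]); o=-R.T@t; return o+d*(z-o[2])/d[2]
E
python3 - <<'E'
from h import *
s=read_state(); print(s)
a=snap('top','top0.png');b=snap('scene','scene0.png')
c=snap('wrist','w0.png')
print(camera_params('wrist')['hand_eye'],camera_params('top'))
E
```

```text
{'time': 0.0, 'qpos': array([-1.28277721e+00,  1.16461931e-01,  1.44225731e+00, -1.59567109e-05,
        1.58402956e+00, -3.77800398e-02]), 'dq': array([-0.00108171,  0.00105152, -0.00096073, -0.00073262,  0.00125075,
        0.0012265 ]), 'joint_torque': array([ 9.54312623e-05, -7.31988931e+01, -6.32492208e+01,  1.92911466e-05,
        6.27103087e-03, -2.04129680e-05]), 'ee_pos': array([ 215.99074065, -639.30998987,  238.58333945]), 'eef_rot': array([-5.72558632e-04,  9.86761030e-01,  1.62179949e-01, -8.00550296e-05]), 'force': array([-0.55656935, -0.63769453,  0.20671905]), 'torque': array([-0.04358138,  0.00621984, -0.00276285]), 'finger_force': 0.0, 'width': 85.506094984791}
[[-1.24611310e-03 -9.63618913e-01 -2.67277080e-01  6.84429512e+01]
 [ 9.99999222e-01 -1.21640920e-03 -2.76706187e-04  7.33445722e-01]
 [-5.84789838e-05 -2.67277217e-01  9.63619679e-01 -1.33902627e+02]
 [ 0.00000000e+00  0.00000000e+00  0.00000000e+00  1.00000000e+00]] {'fx': 494.9564632176654, 'fy': 494.9564632176654, 'cx': 282.26643713363916, 'cy': 216.58900179792727, 'D': array([0.0241079, 0.       , 0.       , 0.       , 0.       ]), 'R': array([[ 0.02191476, -0.9997562 , -0.00269995],
       [-0.99254099, -0.02143249, -0.12001261],
       [ 0.11992548,  0.00530986, -0.9927687 ]]), 't': array([-123.75431484,  515.56184286, 1398.88349906])}
```

View pics/top0.png

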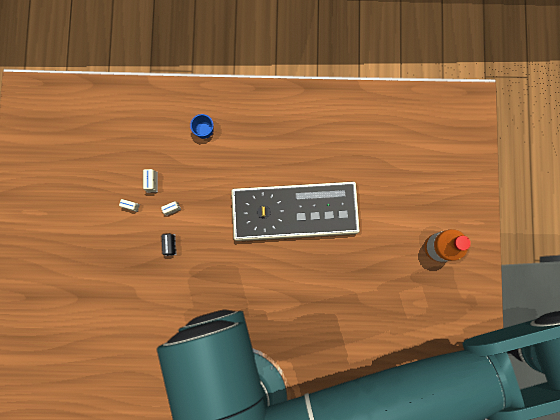

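View pics/scene0.png

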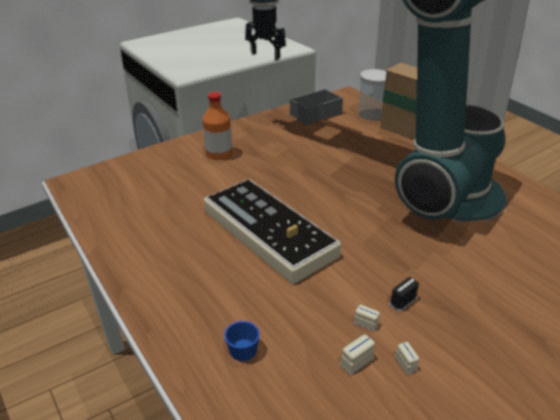

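The top view shows the large cream knob at about (150,181), small look-alikes at (129,206) and (170,209), the charcoal knob at (168,244), the blade at (263,212) and the bottle at (452,245). I'll enlarge the knob and shaft area.

Run:
```python
from h import *
im=cv2.imread('pics/top0.png')
a=cv2.resize(im[150:260,110:190],None,fx=5,fy=5,interpolation=cv2.INTER_CUBIC)
b=cv2.resize(im[185:240,235:295],None,fx=6,fy=6,interpolation=cv2.INTER_CUBIC)
o=np.zeros((550,770,3),np.uint8);o[:550,:400]=a;o[:330,405:765]=b
cv2.imwrite('pics/crop0.png',o)
c=cam('top')
for n,uv,z in [('knob',(150,181),45),('shaft',(263,212),74),('spare',(168,244),45),('s1',(129,206),30),('s2',(170,209),30),('bottle',(462,243),200)]:
    print(n,px2w(c,uv,z).round(0))
```

```text
knob [611. 271.  45.]
shaft [525. -58.  74.]
spare [431. 210.  45.]
s1 [540. 332.  30.]
s2 [533. 213.  30.]
bottle [ 441. -567.  200.]
```

View pics/crop0.png

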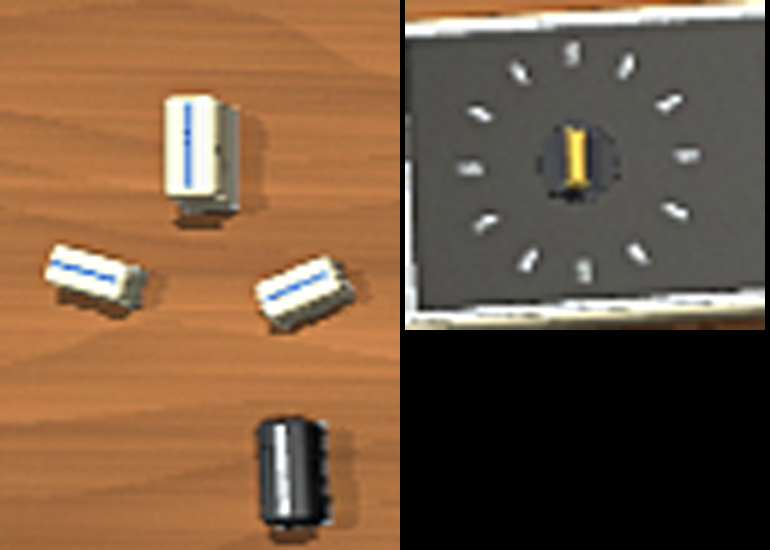

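Knob top centre reads (148,179.4) with its line near vertical in the image. The blade tip is at (263.3,211.2), tilted slightly. I'll work out the poses and the travel.

```bash
cat >> h.py <<'E'
def yaw(s):
    w,x,y,z=s['eef_rot']; M=Ro.from_quat([x,y,z,w]).as_matrix(); return M,np.degrees(np.arctan2(M[1,0],M[0,0]))
def go(target,ty):
    s=read_state(); M,yw=yaw(s); d=M.T@(np.array(target)-s['ee_pos']); r=(yw-ty+90)%180-90
    print('t',s['time'],'pos',s['ee_pos'].round(1),'yaw',round(yw,1),'dtool',d.round(1),'roll',round(r,1))
E
python3 - <<'E'
from h import *
c=cam('top')
def f(x,y): return (110+x/5,150+y/5)
def g(x,y): return (235+(x-405)/6,185+y/6)
k=px2w(c,f(190,147),50); a=px2w(c,f(188,103),50)-px2w(c,f(188,190),50)
s=px2w(c,g(575.5,157),74); b=px2w(c,g(573,128),74)-px2w(c,g(578,186),74)
ang=lambda v:np.degrees(np.arctan2(v[1],v[0]))
print('knob',k,ang(a),'shaft',s,ang(b),np.linalg.norm(b))
go([k[0],k[1],200],ang(a))
E
```

```text
knob [615.073442   275.33792834  50.        ] 3.0685424353047135 shaft [527.09743729 -59.54726067  74.        ] 6.399762533726654 27.45807333999837
t 0.15 pos [ 216.  -639.4  238.7] yaw 18.7 dtool [ 670.8 -738.8   39.4] roll 15.6
```

>>> carry_out(series=[[1,[42,-46,0],0],[1,[84,-92,0],0],[1,[126,-138,0],0],[1,[168,-184,0],0],[1,[208,-230,0],0]])

```text
time: 0.78
ee_pos: [339.8, -353.1, 239.2]
eef_rot: [0.0, 0.987, 0.162, 0.0]
force: [1.8, 0.1, 1.0]
width: 85.2
finger_force: 0.0
```

>>> carry_out(series=[[1,[42,-46,0],0],[1,[84,-92,0],0],[1,[126,-138,0],0],[1,[168,-184,0],0],[1,[208,-230,0],0]])

```text
time: 1.4
ee_pos: [463.2, -68.5, 239.4]
eef_rot: [0.0, 0.987, 0.162, 0.0]
force: [1.3, -0.7, 0.1]
width: 85.0
finger_force: 0.0
```

>>> carry_out(series=[[1,[42,-46,0],0],[1,[84,-92,0],0],[1,[126,-138,0],0],[1,[168,-184,0],0],[1,[208,-230,0],0]])

```text
time: 2.02
ee_pos: [586.8, 216.1, 239.1]
eef_rot: [0.0, 0.987, 0.162, -0.0]
force: [0.9, -1.2, 0.4]
width: 85.3
finger_force: 0.0
```

Run:
```python
from h import *
go([615,275.3,160],3.1)
```

```text
t 2.025 pos [586.8 216.1 239.1] yaw 18.7 dtool [ 45.7 -47.1  79.1] roll 15.6
```

>>> carry_out(series=[[1,[23,-24,40],8],[1,[46,-47,79],15.6],[1,[46,-47,79],15.6],[1,[46,-47,79],15.6]])

```text
time: 2.52
ee_pos: [615.0, 272.9, 161.0]
eef_rot: [0.0, 1.0, 0.028, 0.0]
force: [0.4, -0.4, 0.5]
width: 85.4
finger_force: 0.0
```

Run:
```python
from h import *
s=read_state(); print(s['ee_pos'],yaw(s)[1])
import json; json.dump([s['ee_pos'].tolist(),s['eef_rot'].tolist()],open('w1.json','w'))
snap('wrist','w1.png')
K,D,R,t=cam('wrist',s)
print(cv2.projectPoints(np.array([[615,275.3,50.]]),cv2.Rodrigues(R)[0],t,K,D)[0])
```

```text
[614.98154188 272.93403623 160.95851053] 3.153869664242951
[[[275.40773987 213.61340161]]]
```

View pics/w1.png

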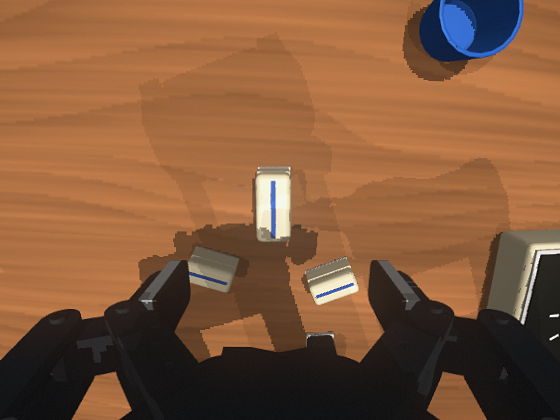

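In the wrist view, the cream knob's top face spans about x 256–290 and y 174–241. Its blue line runs from (273,181) to (274,238), so the knob is close to where I predicted.

Run:
```python
from h import *
import json
p,q=json.load(open('w1.json')); s={'ee_pos':p,'eef_rot':q}; c=cam('wrist',s)
a=px2w(c,(272.7,181),50);b=px2w(c,(274,238),50); k=px2w(c,(273.3,208),50)
an=np.degrees(np.arctan2(*(a-b)[[1,0]])); print(a,b,k,an)
go([k[0],k[1],22],an)
```

```text
[642.45654341 278.91019419  50.        ] [593.22003296 275.40281099  50.        ] [619.76531884 277.30471638  50.        ] 4.074605694587856
t 2.575 pos [615.2 272.8 161.8] yaw 3.1 dtool [  4.6  -4.2 139.8] roll -1.0
```

>>> carry_out(series=[[1,[3,-4,50],-1],[1,[3,-4,100],-1],[1,[3,-4,130],-1],[1,[3,-4,140],-1],[0,[3,-4,140],-1]])

```text
time: 3.2
ee_pos: [618.2, 277.1, 21.7]
eef_rot: [-0.0, 0.999, 0.035, 0.001]
force: [0.2, -0.9, 0.7]
width: 69.7
finger_force: 0.0
```

>>> carry_out(series=[[0,[0,0,0],0],[0,[0,0,0],0],[0,[0,0,0],0],[0,[0,0,0],0],[0,[0,0,0],0]])

```text
time: 3.82
ee_pos: [618.3, 277.6, 21.9]
eef_rot: [-0.0, 0.999, 0.036, 0.001]
force: [-0.7, -1.1, 7.4]
width: 29.5
finger_force: 60.1
```

>>> carry_out(series=[[0,[0,0,-40],0],[0,[0,0,-100],0],[0,[0,0,-150],0],[0,[-20,50,-150],0],[0,[-40,100,-150],0]])

```text
time: 4.45
ee_pos: [584.5, 173.9, 171.3]
eef_rot: [-0.0, 0.999, 0.036, 0.001]
force: [0.3, -1.2, -0.8]
width: 29.2
finger_force: 59.4
```

>>> carry_out(series=[[0,[-24,54,0],0],[0,[-48,108,0],0],[0,[-65,142,0],0],[0,[-65,142,0],0],[0,[-65,142,0],0]])

```text
time: 5.08
ee_pos: [530.3, 28.7, 170.7]
eef_rot: [-0.0, 0.999, 0.035, 0.0]
force: [0.7, 0.1, -1.1]
width: 29.4
finger_force: 59.5
```

Run:
```python
from h import *
import json
s=read_state(); print(s['ee_pos'],yaw(s)[1],s['width'])
json.dump([s['ee_pos'].tolist(),s['eef_rot'].tolist()],open('w2.json','w'))
im=snap('wrist','w2r.png')[:,:,::-1]
K,D,R,t=cam('wrist',s)
uv=cv2.projectPoints(np.array([[527,-59.5,74.]]),cv2.Rodrigues(R)[0],t,K,D)[0][0,0]; print(uv)
u,v=uv.astype(int); u=min(max(u,60),500)
o=np.zeros((600,800,3),np.uint8); o[:420,:][:, :480]=im[:, 0:480]*0
o[:315,:420]=cv2.resize(im,(420,315)); x0,y0=u-60,max(v-60,0)
o[:360,430:790]=cv2.resize(im[y0:y0+120,x0:x0+120],(360,360),interpolation=cv2.INTER_CUBIC); print(x0,y0)
cv2.imwrite('pics/w2.png',o)
```

```text
[530.29287777  28.71200018 170.73153142] 4.051180303458151 29.354151354512243
[386.78006868 229.77035589]
326 169
```

View pics/w2.png

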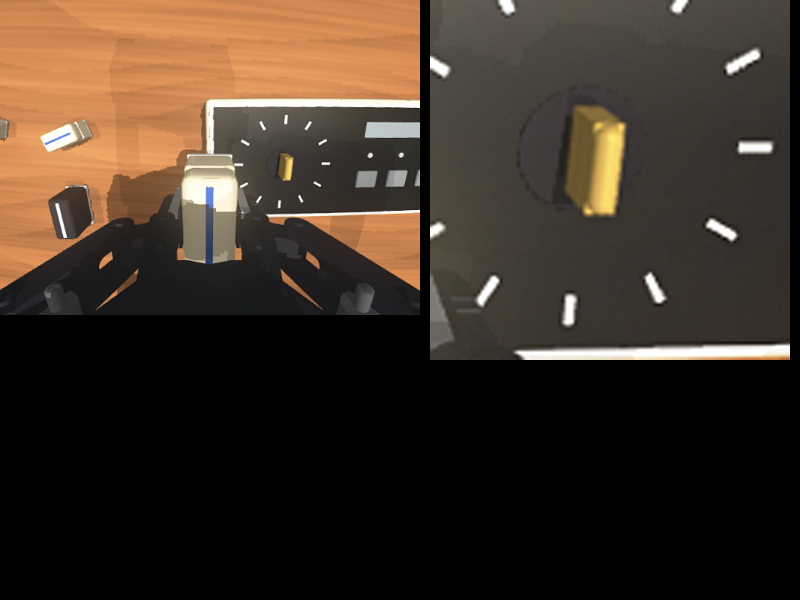

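The blade's bright top runs in the crop from (612,126) to (600,213), which is (386.7,211) to (382.7,240) in the full picture. The knob is held straight, with its blue line vertical at about column 279.

Run:
```python
from h import *
import json
p,q=json.load(open('w2.json')); s={'ee_pos':p,'eef_rot':q}; c=cam('wrist',s)
a=px2w(c,(386.7,211),73);b=px2w(c,(382.7,240),73)
print(a,b,(a+b)/2,np.degrees(np.arctan2(*(a-b)[[1,0]])))
z=p[2]+28
a=px2w(c,(279.5,250),z);b=px2w(c,(278.5,350),z)
print('knob',a,b,(a+b)/2,np.degrees(np.arctan2(*(a-b)[[1,0]])))
go([527,-59,120],6.5)
```

```text
[542.32523866 -57.2166108   73.        ] [517.70367115 -57.99824405  73.        ] [530.0144549  -57.60742743  73.        ] 1.8182941121963223
knob [555.0388566   29.68220252 198.73153142] [509.77048483  26.92036497 198.73153142] [532.40467072  28.30128374 198.73153142] 3.4913059138496676
t 5.125 pos [530.4  29.1 170.6] yaw 4.1 dtool [-9.7 87.6 50.5] roll -2.4
```

>>> carry_out(series=[[0,[-4,44,0],0],[0,[-8,87,0],0],[0,[-8,87,40],0],[0,[-8,87,64],0],[0,[-8,87,64],0]])

```text
time: 5.75
ee_pos: [527.8, -58.0, 104.6]
eef_rot: [-0.0, 0.999, 0.036, -0.002]
force: [0.0, 0.1, -0.3]
width: 29.4
finger_force: 59.6
```

>>> carry_out(series=[[0,[0,0,5],0],[0,[0,0,9],0],[0,[0,0,12],0],[0,[0,0,14],0],[0,[0,0,16],0]])

```text
time: 6.38
ee_pos: [528.4, -58.9, 90.4]
eef_rot: [0.0, 0.999, 0.035, 0.0]
force: [0.3, 0.2, -0.8]
width: 29.6
finger_force: 59.6
```

The underside is now 5 mm below the blade tip with no contact force, so the blade is in the slot.

>>> carry_out(series=[[0,[0,0,5],0],[0,[0,0,10],0],[0,[0,0,14],0],[0,[0,0,17],0],[0,[0,0,17.5],0]])

```text
time: 7.0
ee_pos: [528.2, -58.9, 72.6]
eef_rot: [-0.0, 0.999, 0.035, -0.0]
force: [0.7, -0.4, -1.0]
width: 29.2
finger_force: 59.6
```

>>> carry_out(series=[[0,[0,0,1],0],[0,[0,0,1.5],0],[0,[0,0,2],0]])

```text
time: 7.38
ee_pos: [528.4, -58.9, 71.9]
eef_rot: [0.0, 0.999, 0.036, 0.0]
force: [-8.2, 0.1, 15.1]
width: 29.4
finger_force: 61.2
```

>>> carry_out(series=[[1,[0,0,0],0],[1,[0,0,0],0],[1,[0,0,0],0],[1,[0,0,0],0],[1,[0,0,0],0]])

```text
time: 8.0
ee_pos: [528.3, -58.8, 70.8]
eef_rot: [0.0, 0.999, 0.036, -0.0]
force: [-0.4, 0.2, -0.0]
width: 85.4
finger_force: 0.0
```

>>> carry_out(series=[[1,[0,0,-30],0],[1,[0,0,-70],0],[1,[0,0,-110],0],[1,[0,0,-110],0],[1,[0,0,-110],0]])

```text
time: 8.62
ee_pos: [528.1, -58.8, 180.1]
eef_rot: [-0.0, 0.999, 0.035, -0.0]
force: [-0.3, 0.0, -0.8]
width: 85.7
finger_force: 0.0
```

Run:
```python
from h import *
s=read_state(); im=snap('wrist','w3.png'); print(s['ee_pos'],s['force'])
K,D,R,t=cam('wrist',s)
for z in (100,124): print(z,cv2.projectPoints(np.array([[528.5,-58.5,z]]),cv2.Rodrigues(R)[0],t,K,D)[0][0,0])
```

```text
[528.08657807 -58.83720119 180.07567397] [-0.34229691  0.04885444 -0.84105574]
100 [277.74393324 224.35395839]
124 [277.61873795 235.33614516]
```

View pics/w3.png

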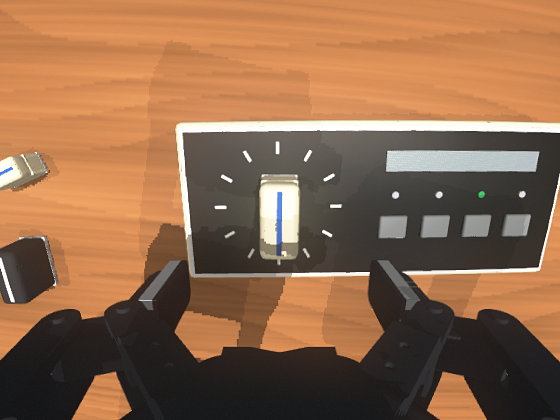

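The knob sits flat on the console, its top centred at about (279,222), where a home height of 100 mm predicts (278,224). It is upright, and the gripper is clear of it.

```bash
python3 -c "
from workcell import job_done; print(job_done())"
```

```text
the job is handed in; nothing more can be done
None
```

The cream knob is fully home on the blade shaft and let go, the arm never went near the charcoal knob or the bottle, and the job was handed in at about 9 s; the hand-in returned no verdict.

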